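Move the seasonings into the spice block in the same order

TASK

Move the four seasonings from the steel wire stand into the wells of the wooden spice block, one in each well, in the same left-to-right order in which they stand now, because the cook reaches for each one by its place. Set each down gently, upright and fully down in its well, without dropping or knocking over any of them, and leave the mug, the sugar jar and the timer where they are.

Things in the scene. Friction and masses are not known exactly. Their poses are not given: they have to be found in the camera images.
- wire_stand: Steel wire condiment stand holding the four seasonings at the start; fixed, left or right of the block, turned up to 12 degrees. 268 mm along its own y (y points to the robot's left along the row), 60 mm deep, guard wires up to 32 mm over the worktop, floor at 10 mm. Four bays at y = -96, -32, 32, 96 mm, x = 0. Origin: centre of its underside.
- spice_block: Wooden spice block, empty at the start; fixed, turned up to 12 degrees. 280 mm along its own y (y points to the robot's left along the row), 80 mm deep, top 30 mm over the worktop. Four equal round wells 56 mm wide, floors 12 mm over the worktop (18 mm deep), at y = -96, -32, 32, 96 mm, x = 0. Origin: centre of its underside, z up.
- salt_mill: Clear acrylic mill with white salt and a chrome knob, round, 42 mm wide, 114 mm tall (the knob is the top 15 mm), about 0.13 kg. Stands upright; can be gripped by its sides 45 to 75 mm above its underside. Origin: centre of its underside. Which bay of the wire stand each seasoning stands in changes from start to start.
- pepper_mill: Clear acrylic mill of the same shape and size with dark pepper, round, 42 mm wide, 114 mm tall, about 0.13 kg; gripped like the salt mill. Origin: centre of its underside.
- spice_jar: Spice jar with a paper label and a dark screw cap, round, 41 mm wide, 105 mm tall, about 0.11 kg. Origin: centre of its underside. Its glass side is straight up to the cap at 84 mm. (A like jar on the chopping board by the wall is not part of the job.)
- shaker: Squat glass shaker with a pierced steel dome, round, 42 mm wide, 90 mm tall, about 0.14 kg; its sides are straight up to 78 mm above its underside. Origin: centre of its underside.
- mug: Two-tone mug, 82 mm wide, 100 mm tall, loose, behind the racks; not to be disturbed. Origin: on its underside, about 18 mm from the mug's axis towards the handle.
- sugar_jar: Round canister with a wooden lid, 70 mm wide, 90 mm tall, loose, behind the racks; not to be disturbed. (Wall cupboards overhang the worktop from 0.58 m in front of the robot on, 0.61 m above it.) Origin: centre of its underside.
- timer: Round kitchen timer, 61 mm wide, 54 mm tall, loose, between the two racks; not to be disturbed. Origin: centre of its underside.
Mind the look-alikes: they are no part of the job. Leave any pink look-alike of the salt_mill alone. What is shaped like the shaker but purple is not meant.

How it is judged:
At the end, for the whole second after the job is handed in: Each seasoning stands at rest, upright (within 0.1 rad), on the floor of a well of the spice block (within 5 mm in height, 15 mm of the centre line), in the left-to-right order they had in the wire stand, measured by each having shifted by about the distance between the racks (348 to 430 mm) (z of salt_mill in the frame of spice_block between 0.008 and 0.017 m and x of salt_mill in the frame of spice_block between -0.015 and 0.015 m and y of salt_mill in the frame of spice_block between -0.115 and 0.115 m and angle between each of salt_mill, pepper_mill, spice_jar, shaker's own z axis and vertical below 0.1 rad and linear speed of each of salt_mill, pepper_mill, spice_jar, shaker below 0.02 m/s and z of pepper_mill in the frame of spice_block between 0.008 and 0.017 m and x of pepper_mill in the frame of spice_block between -0.015 and 0.015 m and y of pepper_mill in the frame of spice_block between -0.115 and 0.115 m and z of spice_jar in the frame of spice_block between 0.008 and 0.017 m and x of spice_jar in the frame of spice_block between -0.015 and 0.015 m and y of spice_jar in the frame of spice_block between -0.115 and 0.115 m and z of shaker in the frame of spice_block between 0.008 and 0.017 m and x of shaker in the frame of spice_block between -0.015 and 0.015 m and y of shaker in the frame of spice_block between -0.115 and 0.115 m and distance of salt_mill from where it was at the start of the episode between 0.348 and 0.43 m and distance of pepper_mill from where it was at the start of the episode between 0.348 and 0.43 m and distance of spice_jar from where it was at the start of the episode between 0.348 and 0.43 m and distance of shaker from where it was at the start of the episode between 0.348 and 0.43 m); the robot touches nothing.
It fails at once if a seasoning is dropped (falls free by more than about 18 mm) ((contact force between salt_mill and anything else below 0.02 N and linear speed of salt_mill above 0.6 m/s) or (contact force between pepper_mill and anything else below 0.02 N and linear speed of pepper_mill above 0.6 m/s) or (contact force between spice_jar and anything else below 0.02 N and linear speed of spice_jar above 0.6 m/s) or (contact force between shaker and anything else below 0.02 N and linear speed of shaker above 0.6 m/s)).
It fails at once if a seasoning is knocked over (angle between any of salt_mill, pepper_mill, spice_jar, shaker's own z axis and vertical above 0.7 rad).
It fails at once if the mug, the sugar jar or the timer is shifted by more than 25 mm (distance of any of mug, sugar_jar, timer from where it was at the start of the episode above 0.025 m).
It also fails if it takes over 93 s, if anything falls off the work surface, if the arm or the gripper's body presses on something with over 40 N, if the wrist force passes 120 N, or if a joint passes its speed limit or range.

ROBOT

A 6-joint arm with a two-finger parallel gripper is mounted at the origin on a cart in front of the work surface, level with it; the furniture and walls round the work are solid. World frame = base frame: x ahead of the robot, y to its left, z up, the work surface at z = 0. Lengths are in m, angles in rad, forces in N, time in s.
With the tool pointing down it reaches from about 0.375 to 0.925 m from the base axis. Payload 5.7 kg.
Tool frame: the origin (TCP) lies midway between the tips of the shut fingers; the grasp point (between the pads) lies 19 mm behind it; z points along the fingers, y is the line along which they close (so a half turn about z gives the same grasp; the last joint's range is limited). The gripper opens to 88 mm and grips with 3 to 60 N. Pads are 20 mm wide; open, the fingers measure 115 mm over their backs; the gripper's body (75 mm by 178 mm) begins 61 mm behind the grasp point.
Start: joints at [-1.383, 0.359, 1.51, -0, 1.272, -0.115], TCP at [0.179, -0.573, 0.223] pointing down, gripper open.
Joint ranges: [-2.97, 2.97], [-1.01, 2.36], [0.21, 2.38], [-0.96, 4.11], [0.2, 2.71], [-2.98, 2.98]. Speed limits (rad/s): [2.39, 2.39, 3.14, 3.14, 3.14, 3.14].

INTERFACE

Orientations are given as a rotation vector (axis times angle).
In Python, from bench import r gives the robot as it stands. The module is installed in compiled form; this text tells all that it offers.
- The arm moves only by the tool move_arm, never from a script. Its argument "increments" is a list of rows, each an object with "translation": the shift along the tool's x, y, z as a fraction of full scale, a list of three; "rotation": the turn, a rotation vector about the tool's x, y, z as a fraction of full scale, a list of three; "gripper": the closure, from 0 (fully open) to 1 (shut). A call has exactly 10 rows; each row is the pose to reach, as a shift and turn from the pose commanded when the call began, along the tool's axes at that moment; what a row does not reach only later rows make up. Full scale, the value 1, is 300 mm for a shift and 1.5 rad for a turn. A row lasts 1/12 s, in which the tool goes at most 41.7 mm and 7.16 degrees, less where a joint would pass 70% of its speed; a pose out of reach is approached as far as the arm can. A call with a number of a shift or a turn outside -1 to 1 is refused whole. A call with a gripper value outside its range is refused whole. The fingers move at their own pace and stop on an object; "squeeze" is the grip in N (left out, the last holds). Time passes only in rows, so rows that repeat a pose let the fingers close, or fill a call up. It gives the time, the measured TCP pose, the force, the opening and the grip force at its end, in the units of the state.
- r.get_state(): the state, without advancing time (a new reading comes with each control period).
- r.camera(name): name is "side" or "top"; returns a dict with "image" (400x640x3 uint8, red, green, blue), "fx", "fy", "cx", "cy" (pixels), "R" (3x3) and "t" (3): a world point X has camera coordinates R X + t. Camera axes: x right, y down, z forward; pixel columns grow to the right and rows downward; lengths in m; the calibration is good to about 2 mm. A picture is of the moment at which its call begins. There is no depth.
- r.finish_job(): hands the job in; it is judged then, once.
The state is a dict: "clock": time; "joint_pos": joint angles; "qd": joint speeds; "tau": joint torques, N m; "ee_pos": TCP position; "eef_rot": TCP orientation; "ft_force": force on the tool from outside, world axes, zero at the start; "ft_torque": the same for the moment, N m; "opening": finger opening in m; "gripper_force": force on a finger pad.
Only numpy, scipy, OpenCV 4.12 (cv2) and the standard library are available. Lean on these libraries where they do the work, as an engineer would, in place of code of your own. Each camera call takes 0.05 s, during which the arm holds its last target. There are 200 camera calls.

## Working session

There is one attempt and no reset: what is moved stays moved. The work goes in short steps, Python scripts to look and compute and a tool call to move; the robot and the scene stay as the last step left them, time stands still between calls to the robot, and variables do not carry over. Pictures are saved under pics/ and viewed, at most 14 in all, crops included, and the job is handed in when it is done.

Besides the shell and the picture viewer there is one more tool, called after "Request:" in YAML: its name, and indented under it one key for each argument. move_arm: Moves the arm, as the interface text tells. Shift numbers are shares of 300 mm and turn numbers shares of 1.5 rad, none past 1 either way. Its arguments: {"type":"object","properties":{"increments":{"type":"array"},"squeeze":{"type":"number"}},"required":["increments"]}

```bash
mkdir -p pics; python3 - <<'E'
from bench import r
import cv2
for n in("side","top"):
    c=r.camera(n); cv2.imwrite(f"pics/{n}0.png",c["image"][:,:,::-1])
    print(n,c["fx"],c["fy"],c["cx"],c["cy"],c["R"],c["t"])
print(r.get_state())
E
```

```text
side 403.5165971594229 403.5165971594229 318.9291090717295 196.6619092430198 [[-0.86242912 -0.50606979  0.01045832]
 [-0.34859869  0.57883727 -0.73717458]
 [ 0.36700812 -0.63940658 -0.67562139]] [0.4367313  0.21426156 0.86838084]
top 410.755361680203 410.755361680203 322.02727476917585 196.10883653243846 [[ 0.01725266 -0.99978108  0.01183785]
 [-0.99819134 -0.01790473 -0.05738868]
 [ 0.05758807 -0.01082633 -0.99828173]] [-0.0368472   0.50213102  1.13695082]
{'clock': 0.1, 'joint_pos': array([-1.38311263e+00,  3.59442971e-01,  1.51132609e+00, -1.67213519e-05,
        1.27248767e+00, -1.15112883e-01]), 'qd': array([-1.16443634e-03, -2.91403526e-03, -3.60872102e-03, -8.24191023e-05,
       -1.29376824e-03, -7.20326815e-04]), 'tau': array([ 1.14679049e-03, -5.16353846e+01, -2.71407759e+01,  6.76206057e-02,
        2.76490365e-02, -3.94214692e-05]), 'ee_pos': array([ 0.17877689, -0.57209418,  0.22188698]), 'eef_rot': array([-3.10401189e+00, -4.73573730e-01,  1.19846517e-04]), 'ft_force': array([-0.31575531,  0.75773104, -0.44736214]), 'ft_torque': array([ 0.00407283, -0.01662773, -0.02481401]), 'gripper_force': 0.0, 'opening': 0.08792649972930697}
```

View pics/side0.png

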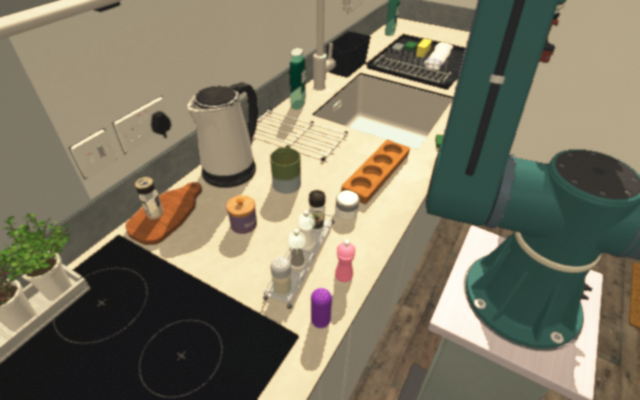

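View pics/top0.png

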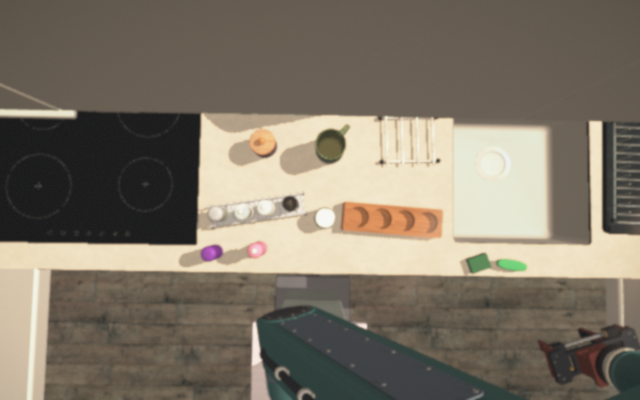

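The top view shows the stand with four items near (217,213), (242,211), (265,207) and (290,203). The block has its wells around (358–430, 218), and the timer is at (325,217). The look-alikes are purple at (212,253) and pink at (257,249), both in front of the stand. I'll enlarge both views to identify the items.

```bash
python3 - <<'E'
import cv2,numpy as np
a=cv2.imread("pics/top0.png")[185:265,195:455]; b=cv2.imread("pics/side0.png")[135:335,250:420]
cv2.imwrite("pics/topc.png",cv2.resize(a,None,fx=3,fy=3,interpolation=cv2.INTER_CUBIC))
cv2.imwrite("pics/sidec.png",cv2.resize(b,None,fx=3,fy=3,interpolation=cv2.INTER_CUBIC))
E
```

```text
(no output)
```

View pics/topc.png

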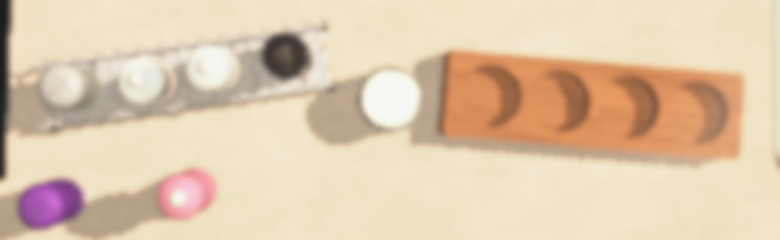

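View pics/sidec.png

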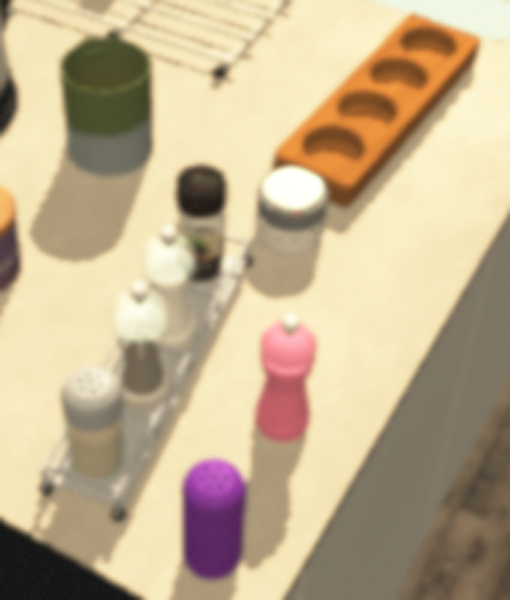

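Left to right the row is shaker (217,213), pepper mill (242,211), salt mill (265,207) and spice jar with the dark cap (290,203). The clear mills are the ones meant: the pink mill and purple shaker in front, and the jar on the board, don't fit. The wells run right of the timer. Next I'll triangulate.

```bash
cat > h.py <<'E'
import numpy as np,cv2
from bench import r
def ray(c,u,v):
    R,t=np.array(c["R"]),np.array(c["t"])
    d=R.T@np.array([(u-c["cx"])/c["fx"],(v-c["cy"])/c["fy"],1]); return -R.T@t,d/np.linalg.norm(d)
def plane(c,u,v,z):
    o,d=ray(c,u,v); return o+d*(z-o[2])/d[2]
def tri(c1,p1,c2,p2):
    o1,d1=ray(c1,*p1);o2,d2=ray(c2,*p2)
    s=np.linalg.lstsq(np.c_[d1,-d2],o2-o1,rcond=None)[0]
    a,b=o1+s[0]*d1,o2+s[1]*d2
    return (a+b)/2,np.linalg.norm(a-b)
def proj(c,X):
    p=np.array(c["R"])@X+c["t"]; return c["fx"]*p[0]/p[2]+c["cx"],c["fy"]*p[1]/p[2]+c["cy"]
def orange(c):
    h=cv2.cvtColor(c["image"],cv2.COLOR_RGB2HSV)
    m=cv2.inRange(h,(5,120,70),(16,255,255)); m[:,:330]=0; m[:130]=0; m[250:]=0
    m=cv2.morphologyEx(m,cv2.MORPH_CLOSE,np.ones((3,3)))
    return max(cv2.findContours(m,0,1)[0],key=cv2.contourArea)
E
python3 - <<'E'
from h import *
np.set_printoptions(precision=4,suppress=True)
s,t=r.camera("side"),r.camera("top")
S=lambda x,y:((x-1)/3+250,(y-1)/3+135)
T=lambda x,y:((x-1)/3+195,(y-1)/3+185)
print("jar",tri(t,T(285,55),s,S(201,180)))
print("salt",tri(t,T(208,66),s,S(169,230)))
print("pepper",tri(t,T(140,77),s,S(138,287)))
print("shaker",tri(t,T(62,84),s,S(93,374)))
tc=[T(449,52),T(742,75),T(738,157),T(444,133)]; sc=[S(277,160),S(415,15),S(478,42),S(345,191)]
for a,b in zip(tc,sc): print("corner",tri(t,a,s,b), plane(t,*a,.03),plane(s,*b,.03))
k=orange(t); q=cv2.boxPoints(cv2.minAreaRect(k)); print(cv2.minAreaRect(k)); 
for p in q: print(p,plane(t,*p,.03))
for w in[(334,143),(368,107),(399,73),(429,42)]: print("well",plane(s,*S(*w),.03))
print("timer",tri(t,T(390,98),s,S(293,188)))
E
```

```text
jar (array([0.4792, 0.0562, 0.1142]), np.float64(0.002981608066388299))
salt (array([0.4683, 0.1206, 0.1202]), np.float64(0.0026797513415147767))
pepper (array([0.4581, 0.1781, 0.1183]), np.float64(0.002746915772047259))
shaker (array([0.4505, 0.2474, 0.1018]), np.float64(0.0011255833929638024))
corner (array([ 0.4872, -0.0903,  0.0211]), np.float64(0.0003367868364842807)) [ 0.4866 -0.0898  0.03  ] [ 0.4829 -0.0811  0.03  ]
corner (array([ 0.4702, -0.3626,  0.0243]), np.float64(0.0002117677325626425)) [ 0.4702 -0.3608  0.03  ] [ 0.4674 -0.3546  0.03  ]
corner (array([ 0.3964, -0.3595,  0.0195]), np.float64(0.004524684524256492)) [ 0.3947 -0.3572  0.03  ] [ 0.3945 -0.3435  0.03  ]
corner (array([ 0.4144, -0.0857,  0.0212]), np.float64(0.005406579035880299)) [ 0.4121 -0.0863  0.03  ] [ 0.4133 -0.0755  0.03  ]
((391.241455078125, 219.6034698486328), (98.07672119140625, 27.571102142333984), 4.763641834259033)
[341.2277 229.269 ] [ 0.4113 -0.0823  0.03  ]
[343.5173 201.7931] [ 0.4871 -0.0875  0.03  ]
[441.2552 209.938 ] [ 0.4694 -0.3588  0.03  ]
[438.9656 237.4138] [ 0.3935 -0.3525  0.03  ]
well [ 0.4497 -0.1283  0.03  ]
well [ 0.4452 -0.1917  0.03  ]
well [ 0.4416 -0.2552  0.03  ]
well [ 0.4366 -0.318   0.03  ]
timer (array([ 0.4438, -0.0355,  0.0506]), np.float64(0.0013533585448733257))
```

The measurements agree:
- **Block:** centre ≈ (0.442, -0.223), yaw ≈ -0.065, top about 0.02–0.03 high.
- **Stand:** row from (0.4505, 0.247) to (0.479, 0.056), yaw ≈ 0.149.
- **Item tops:** they match the text.

Both grasps will close across the row. Now a small helper to convert world goals into tool-frame fractions.

```bash
cat >> h.py <<'E'
from scipy.spatial.transform import Rotation as Ro
WC,WD=np.array([.442,-.223]),np.array([.065,.998])
def go(*goals, start=None):
    """goals: (x,y,z,theta) world; prints fractions from the present pose"""
    st=r.get_state(); R0=Ro.from_rotvec(st["eef_rot"]); p=st["ee_pos"]
    print("clock",st["clock"],"p",p.round(4),"th",np.arctan2(*R0.as_matrix()[[1,0],0]).round(4),"tilt",R0.as_matrix()[:,2].round(4))
    for x,y,z,th in goals:
        Rt=Ro.from_matrix([[np.cos(th),np.sin(th),0],[np.sin(th),-np.cos(th),0],[0,0,-1]])
        print((R0.inv().apply(np.array([x,y,z])-p)/.3).round(3),((R0.inv()*Rt).as_rotvec()/1.5).round(3))
E
python3 -c "
from h import *
go((.42,-.25,.25,1.506))"
```

```text
clock 0.2 p [ 0.1788 -0.5723  0.2221] th 0.3028 tilt [-2.0e-04  1.1e-03 -1.0e+00]
[ 1.088 -0.786 -0.092] [-0.001 -0.001 -0.802]
```

Request:
move_arm:
  increments:
    - {"translation":[0.08,-0.06,-0.02],"rotation":[0,0,-0.08],"gripper":0}
    - {"translation":[0.18,-0.13,-0.05],"rotation":[0,0,-0.16],"gripper":0}
    - {"translation":[0.28,-0.2,-0.08],"rotation":[0,0,-0.24],"gripper":0}
    - {"translation":[0.38,-0.27,-0.09],"rotation":[0,0,-0.32],"gripper":0}
    - {"translation":[0.48,-0.34,-0.09],"rotation":[0,0,-0.4],"gripper":0}
    - {"translation":[0.58,-0.42,-0.09],"rotation":[0,0,-0.48],"gripper":0}
    - {"translation":[0.68,-0.5,-0.09],"rotation":[0,0,-0.56],"gripper":0}
    - {"translation":[0.78,-0.57,-0.09],"rotation":[0,0,-0.64],"gripper":0}
    - {"translation":[0.88,-0.64,-0.09],"rotation":[0,0,-0.72],"gripper":0}
    - {"translation":[0.97,-0.7,-0.09],"rotation":[0,0,-0.8],"gripper":0}

```text
clock: 1.03
ee_pos: [0.3948, -0.2833, 0.2497]
eef_rot: [-2.289, -2.152, -0.001]
ft_force: [1.0, 0.2, 0.0]
opening: 0.0874
gripper_force: 0.0
```

```bash
python3 -c "
from h import *
go((.4791,.0567,.25,1.719),(.4791,.0567,.054,1.719))"
```

```text
clock 1.0333 p [ 0.3948 -0.2833  0.2497] th 1.509 tilt [ 0.e+00  4.e-04 -1.e+00]
[ 1.149e+00  2.110e-01 -1.000e-03] [ 0.   -0.   -0.14]
[1.148 0.211 0.653] [ 0.   -0.   -0.14]
```

Request:
move_arm:
  increments:
    - {"translation":[0.08,0.02,0],"rotation":[0,0,-0.02],"gripper":0}
    - {"translation":[0.18,0.04,0],"rotation":[0,0,-0.04],"gripper":0}
    - {"translation":[0.29,0.06,0],"rotation":[0,0,-0.06],"gripper":0}
    - {"translation":[0.4,0.08,0],"rotation":[0,0,-0.08],"gripper":0}
    - {"translation":[0.51,0.1,0],"rotation":[0,0,-0.1],"gripper":0}
    - {"translation":[0.62,0.12,0],"rotation":[0,0,-0.12],"gripper":0}
    - {"translation":[0.73,0.14,0],"rotation":[0,0,-0.14],"gripper":0}
    - {"translation":[0.84,0.16,0],"rotation":[0,0,-0.14],"gripper":0}
    - {"translation":[0.94,0.18,0],"rotation":[0,0,-0.14],"gripper":0}
    - {"translation":[1.0,0.21,0],"rotation":[0,0,-0.14],"gripper":0}

```text
clock: 1.87
ee_pos: [0.4767, 0.0125, 0.2496]
eef_rot: [-2.056, -2.374, -0.001]
ft_force: [0.3, -0.2, -0.3]
opening: 0.0878
gripper_force: 0.0
```

```bash
python3 -c "
from h import *
go((.4791,.0567,.13,1.719),(.4791,.0567,.054,1.719))"
```

```text
clock 1.8667 p [0.4767 0.0125 0.2496] th 1.7143 tilt [-7.0e-04  1.1e-03 -1.0e+00]
[0.144 0.029 0.399] [-0.    -0.001 -0.003]
[0.144 0.029 0.652] [-0.    -0.001 -0.003]
```

Request:
move_arm:
  increments:
    - {"translation":[0.07,0.015,0],"rotation":[0,0,0],"gripper":0}
    - {"translation":[0.144,0.029,0],"rotation":[0,0,-0.003],"gripper":0}
    - {"translation":[0.144,0.029,0.06],"rotation":[0,0,-0.003],"gripper":0}
    - {"translation":[0.144,0.029,0.15],"rotation":[0,0,-0.003],"gripper":0}
    - {"translation":[0.144,0.029,0.25],"rotation":[0,0,-0.003],"gripper":0}
    - {"translation":[0.144,0.029,0.35],"rotation":[0,0,-0.003],"gripper":0}
    - {"translation":[0.144,0.029,0.45],"rotation":[0,0,-0.003],"gripper":0}
    - {"translation":[0.144,0.029,0.54],"rotation":[0,0,-0.003],"gripper":0}
    - {"translation":[0.144,0.029,0.61],"rotation":[0,0,-0.003],"gripper":0}
    - {"translation":[0.144,0.029,0.65],"rotation":[0,0,-0.003],"gripper":0}

```text
clock: 2.7
ee_pos: [0.4781, 0.0536, 0.0523]
eef_rot: [-2.051, -2.376, 0.003]
ft_force: [1.3, -0.8, 0.0]
opening: 0.088
gripper_force: 0.0
```

```bash
python3 -c "
from h import *
go((.4791,.0567,.054,1.719))
c=r.camera('side');b=c['image'][135:335,250:420,::-1];cv2.imwrite('pics/g1.png',cv2.resize(b,None,fx=3,fy=3,interpolation=2))"
```

```text
clock 2.7 p [0.4781 0.0536 0.0523] th 1.7173 tilt [-3.6e-03  2.0e-04 -1.0e+00]
[ 0.01   0.005 -0.006] [-0.002 -0.    -0.001]
```

View pics/g1.png

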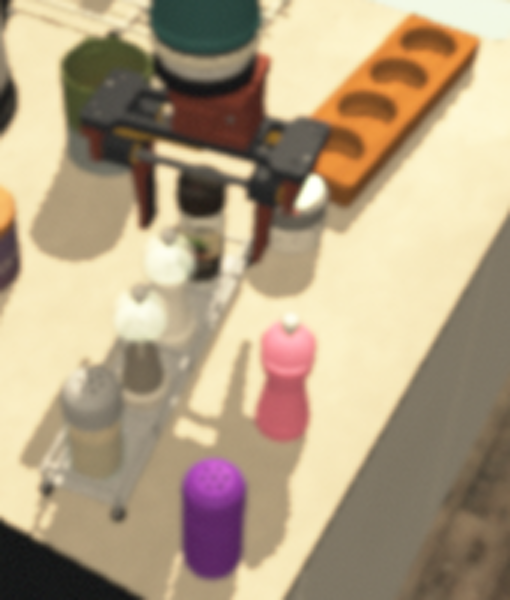

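The jar sits between the fingers, at crop (203,215), and nothing is touched. Closing.

Request:
move_arm:
  squeeze: 15
  increments:
    - {"translation":[0,0,0],"rotation":[0,0,0],"gripper":0.3}
    - {"translation":[0,0,0],"rotation":[0,0,0],"gripper":0.4}
    - {"translation":[0,0,0],"rotation":[0,0,0],"gripper":0.45}
    - {"translation":[0,0,0],"rotation":[0,0,0],"gripper":0.5}
    - {"translation":[0,0,0],"rotation":[0,0,0],"gripper":0.6}
    - {"translation":[0,0,0],"rotation":[0,0,0],"gripper":0.7}
    - {"translation":[0,0,0],"rotation":[0,0,0],"gripper":0.8}
    - {"translation":[0,0,0],"rotation":[0,0,0],"gripper":0.8}
    - {"translation":[0,0,0],"rotation":[0,0,0],"gripper":0.8}
    - {"translation":[0,0,0],"rotation":[0,0,0],"gripper":0.8}

```text
clock: 3.58
ee_pos: [0.48, 0.0536, 0.055]
eef_rot: [2.053, 2.378, 0.001]
ft_force: [-1.3, 0.7, 5.2]
opening: 0.0401
gripper_force: 15.0
```

```bash
python3 -c "
from h import *
go((.4791,.0567,.054,1.719)); print(WC-.096*WD)"
```

```text
clock 3.5833 p [0.48   0.0536 0.055 ] th 1.7173 tilt [ 5.e-04  1.e-04 -1.e+00]
[ 0.011 -0.001  0.003] [ 0.    -0.    -0.001]
[ 0.43576  -0.318808]
```

```bash
python3 -c "
from h import *
go((.4791,.0536,.255,1.719),(.465,-.06,.255,1.65))"
```

```text
clock 3.5833 p [0.48   0.0536 0.055 ] th 1.7173 tilt [ 5.e-04  1.e-04 -1.e+00]
[ 0.001 -0.003 -0.667] [ 0.    -0.    -0.001]
[-0.367 -0.104 -0.667] [ 0.    -0.     0.045]
```

Request:
move_arm:
  increments:
    - {"translation":[0,0,-0.03],"rotation":[0,0,0],"gripper":0.8}
    - {"translation":[0,0,-0.1],"rotation":[0,0,0],"gripper":0.8}
    - {"translation":[0,0,-0.2],"rotation":[0,0,0],"gripper":0.8}
    - {"translation":[0,0,-0.3],"rotation":[0,0,0],"gripper":0.8}
    - {"translation":[0,0,-0.4],"rotation":[0,0,0],"gripper":0.8}
    - {"translation":[0,0,-0.5],"rotation":[0,0,0],"gripper":0.8}
    - {"translation":[-0.04,-0.01,-0.58],"rotation":[0,0,0.01],"gripper":0.8}
    - {"translation":[-0.12,-0.04,-0.64],"rotation":[0,0,0.02],"gripper":0.8}
    - {"translation":[-0.21,-0.06,-0.66],"rotation":[0,0,0.03],"gripper":0.8}
    - {"translation":[-0.31,-0.09,-0.67],"rotation":[0,0,0.04],"gripper":0.8}

```text
clock: 4.42
ee_pos: [0.4673, -0.0429, 0.2579]
eef_rot: [2.12, 2.314, 0.003]
ft_force: [1.3, -0.5, -1.2]
opening: 0.0405
gripper_force: 15.0
```

```bash
python3 -c "
from h import *
go((.4358,-.3218,.255,1.506))"
```

```text
clock 4.4167 p [ 0.4673 -0.0429  0.2579] th 1.6583 tilt [ 3.5e-03 -4.0e-04 -1.0e+00]
[-0.917 -0.186  0.01 ] [0.002 0.    0.102]
```

Request:
move_arm:
  increments:
    - {"translation":[-0.1,-0.02,0],"rotation":[0,0,0.01],"gripper":0.8}
    - {"translation":[-0.21,-0.04,0],"rotation":[0,0,0.02],"gripper":0.8}
    - {"translation":[-0.32,-0.06,0.01],"rotation":[0,0,0.03],"gripper":0.8}
    - {"translation":[-0.44,-0.09,0.01],"rotation":[0,0,0.05],"gripper":0.8}
    - {"translation":[-0.56,-0.11,0.01],"rotation":[0,0,0.06],"gripper":0.8}
    - {"translation":[-0.67,-0.13,0.01],"rotation":[0,0,0.08],"gripper":0.8}
    - {"translation":[-0.77,-0.16,0.01],"rotation":[0,0,0.09],"gripper":0.8}
    - {"translation":[-0.85,-0.17,0.01],"rotation":[0,0,0.1],"gripper":0.8}
    - {"translation":[-0.89,-0.18,0.01],"rotation":[0,0,0.1],"gripper":0.8}
    - {"translation":[-0.9,-0.185,0.01],"rotation":[0,0,0.1],"gripper":0.8}

```text
clock: 5.25
ee_pos: [0.4343, -0.3179, 0.2527]
eef_rot: [2.293, 2.148, -0.0]
ft_force: [0.7, 0.8, -0.8]
opening: 0.0405
gripper_force: 15.0
```

```bash
python3 -c "
from h import *
go((.4358,-.3218,.12,1.506),(.4358,-.3218,.075,1.506),(.4358,-.3218,.057,1.506))"
```

```text
clock 5.25 p [ 0.4343 -0.3179  0.2527] th 1.5056 tilt [-1.e-04 -2.e-04 -1.e+00]
[-0.012  0.006  0.442] [-0.  0. -0.]
[-0.012  0.006  0.592] [-0.  0. -0.]
[-0.012  0.006  0.652] [-0.  0. -0.]
```

Request:
move_arm:
  increments:
    - {"translation":[-0.005,0.005,0.03],"rotation":[0,0,0],"gripper":0.8}
    - {"translation":[-0.01,0.006,0.09],"rotation":[0,0,0],"gripper":0.8}
    - {"translation":[-0.012,0.006,0.17],"rotation":[0,0,0],"gripper":0.8}
    - {"translation":[-0.012,0.006,0.25],"rotation":[0,0,0],"gripper":0.8}
    - {"translation":[-0.012,0.006,0.33],"rotation":[0,0,0],"gripper":0.8}
    - {"translation":[-0.012,0.006,0.4],"rotation":[0,0,0],"gripper":0.8}
    - {"translation":[-0.012,0.006,0.45],"rotation":[0,0,0],"gripper":0.8}
    - {"translation":[-0.012,0.006,0.48],"rotation":[0,0,0],"gripper":0.8}
    - {"translation":[-0.012,0.006,0.49],"rotation":[0,0,0],"gripper":0.8}
    - {"translation":[-0.012,0.006,0.49],"rotation":[0,0,0],"gripper":0.8}

```text
clock: 6.08
ee_pos: [0.4361, -0.3185, 0.1051]
eef_rot: [-2.288, -2.15, -0.0]
ft_force: [-0.4, 0.3, -0.2]
opening: 0.0406
gripper_force: 15.0
```

```bash
python3 -c "
from h import *
go((.4358,-.3218,.075,1.506),(.4358,-.3218,.057,1.506))
c=r.camera('side')
for k in range(4):
    W=np.r_[WC+(-.096+.064*k)*WD,.03]; print(proj(c,W))
b=c['image'][90:230,320:480,::-1];cv2.imwrite('pics/p1.png',cv2.resize(b,None,fx=4,fy=4,interpolation=2))"
```

```text
clock 6.0833 p [ 0.4361 -0.3185  0.1051] th 1.5085 tilt [-0.0011  0.0014 -1.    ]
[-0.011 -0.     0.1  ] [-0.001 -0.001  0.002]
[-0.011 -0.     0.16 ] [-0.001 -0.001  0.002]
(np.float64(393.03788760840456), np.float64(148.61600693254434))
(np.float64(383.1644191135332), np.float64(159.22906244672876))
(np.float64(372.6059187713111), np.float64(170.5784631499108))
(np.float64(361.28853216450455), np.float64(182.74359563561387))
```

View pics/p1.png

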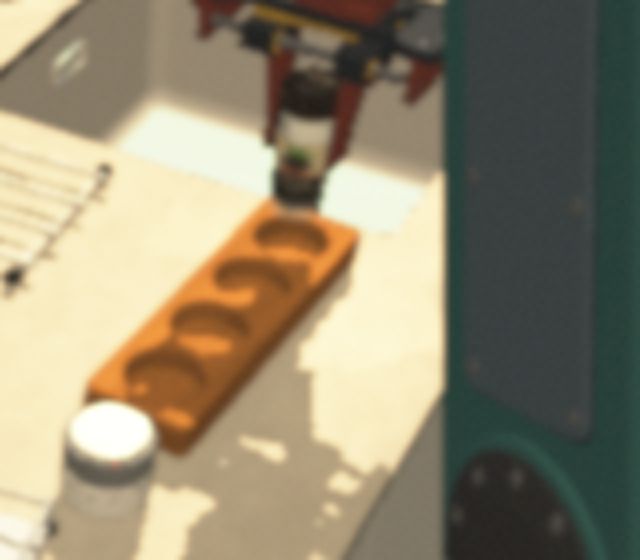

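The jar hangs over the farthest well, whose rim centre at crop (292,237) matches my prediction of (393,149). I'll check the column offset at jar height.

```bash
python3 -c "
from h import *
s,t=r.camera('side'),r.camera('top')
for p in[(.4361,-.3185),(.4361,-.3155),(.4358,-.3188)]: print([np.round(proj(c,np.r_[p,z]),1) for c in(s,t) for z in (.06,.165)])
b=s['image'][105:145,380:412]; g=b.astype(int).sum(2); print(g[::3,::2])
"
```

```text
[array([394.3, 140.3]), array([399.4, 108.9]), array([429.7, 221.8]), array([441.5, 222. ])]
[array([393.9, 140.8]), array([399. , 109.4]), array([428.6, 221.8]), array([440.3, 222. ])]
[array([394.4, 140.3]), array([399.6, 108.9]), array([429.8, 221.9]), array([441.6, 222.1])]
[[394 394 391 300 171 159 195 320 350 344 324 289 151 107 109 126]
 [401 394 395 304 172 149 127 125 161 199 199 189 129 109 103 130]
 [395 398 391 302 173 130  96 120 138 144 138 154 148 156 151 162]
 [395 397 393 299 163 116 103  95  93  97 102 100 136 160 165 239]
 [419 409 398 303 164 191 174 116 101  96  96  98 143 158 180 325]
 [504 482 457 333 175 303 432 451 410 406 415 345 198 163 285 385]
 [676 642 569 295 219 355 445 501 514 513 486 358 175 164 310 393]
 [719 719 695 495 370 370 315 355 390 436 403 278 164 232 401 417]
 [720 720 719 715 595 295 175 165 236 361 359 217 240 428 511 501]
 [720 721 720 701 443 224 205 189 254 326 334 528 680 710 697 669]
 [721 720 722 692 337 145 164 182 181 157 380 681 720 721 721 721]
 [691 700 702 669 346 129 130 128 126 145 400 699 722 720 721 720]
 [695 682 600 478 433 367 303 287 271 275 588 716 721 721 719 720]
 [651 533 432 377 330 312 326 354 379 412 534 615 683 706 717 719]]
```

Request:
move_arm:
  increments:
    - {"translation":[0,0,0.02],"rotation":[0,0,0],"gripper":0.8}
    - {"translation":[0,0,0.045],"rotation":[0,0,0],"gripper":0.8}
    - {"translation":[0,0,0.07],"rotation":[0,0,0],"gripper":0.8}
    - {"translation":[0,0,0.095],"rotation":[0,0,0],"gripper":0.8}
    - {"translation":[0,0,0.115],"rotation":[0,0,0],"gripper":0.8}
    - {"translation":[0,0,0.13],"rotation":[0,0,0],"gripper":0.8}
    - {"translation":[0,0,0.14],"rotation":[0,0,0],"gripper":0.8}
    - {"translation":[0,0,0.15],"rotation":[0,0,0],"gripper":0.8}
    - {"translation":[0,0,0.157],"rotation":[0,0,0],"gripper":0.8}
    - {"translation":[0,0,0.157],"rotation":[0,0,0],"gripper":0.8}

```text
clock: 7.07
ee_pos: [0.4361, -0.3197, 0.0582]
eef_rot: [-2.29, -2.149, -0.0]
ft_force: [0.1, -0.7, -1.8]
opening: 0.0404
gripper_force: 15.0
```

Request:
move_arm:
  increments:
    - {"translation":[0,0,0.004],"rotation":[0,0,0],"gripper":0.8}
    - {"translation":[0,0,0.006],"rotation":[0,0,0],"gripper":0.8}
    - {"translation":[0,0,0.006],"rotation":[0,0,0],"gripper":0.5}
    - {"translation":[0,0,0.006],"rotation":[0,0,0],"gripper":0.4}
    - {"translation":[0,0,0.006],"rotation":[0,0,0],"gripper":0.2}
    - {"translation":[0,0,0.006],"rotation":[0,0,0],"gripper":0}
    - {"translation":[0,0,0.006],"rotation":[0,0,0],"gripper":0}
    - {"translation":[0,0,0.006],"rotation":[0,0,0],"gripper":0}
    - {"translation":[0,0,0.006],"rotation":[0,0,0],"gripper":0}
    - {"translation":[0,0,0.006],"rotation":[0,0,0],"gripper":0}

```text
clock: 7.9
ee_pos: [0.4362, -0.3199, 0.0567]
eef_rot: [-2.291, -2.15, -0.0]
ft_force: [-0.1, 0.6, 0.2]
opening: 0.0861
gripper_force: 0.0
```

```bash
python3 -c "
from h import *
go((.4361,-.3197,.25,1.506))
c=r.camera('side')
b=c['image'][90:230,320:480,::-1];cv2.imwrite('pics/p2.png',cv2.resize(b,None,fx=4,fy=4,interpolation=2))"
```

```text
clock 7.9 p [ 0.4362 -0.3199  0.0567] th 1.5072 tilt [ 0.e+00  1.e-04 -1.e+00]
[ 0.001 -0.001 -0.644] [ 0.    -0.     0.001]
```

View pics/p2.png

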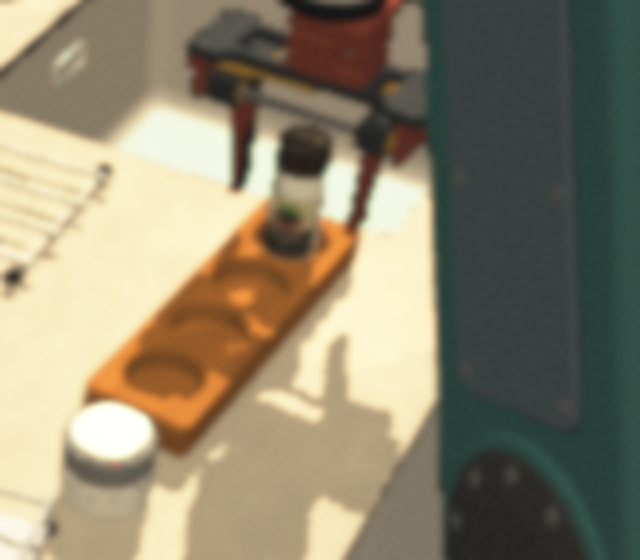

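The jar stands upright in the far-right well at crop (295,200). Back to the salt mill.

Request:
move_arm:
  increments:
    - {"translation":[0,0,-0.05],"rotation":[0,0,0],"gripper":0}
    - {"translation":[0,0,-0.15],"rotation":[0,0,0],"gripper":0}
    - {"translation":[0,0,-0.27],"rotation":[0,0,0],"gripper":0}
    - {"translation":[0,0,-0.39],"rotation":[0,0,0],"gripper":0}
    - {"translation":[0.03,0,-0.5],"rotation":[0,0,0],"gripper":0}
    - {"translation":[0.1,0.01,-0.57],"rotation":[0,0,-0.02],"gripper":0}
    - {"translation":[0.2,0.02,-0.6],"rotation":[0,0,-0.04],"gripper":0}
    - {"translation":[0.31,0.03,-0.6],"rotation":[0,0,-0.06],"gripper":0}
    - {"translation":[0.43,0.04,-0.6],"rotation":[0,0,-0.08],"gripper":0}
    - {"translation":[0.55,0.05,-0.6],"rotation":[0,0,-0.1],"gripper":0}

```text
clock: 8.78
ee_pos: [0.4617, -0.1549, 0.2372]
eef_rot: [2.122, 2.315, 0.001]
ft_force: [0.6, 1.1, 0.0]
opening: 0.0876
gripper_force: 0.0
```

```bash
python3 -c "
from h import *
go((.4692,.1204,.235,1.719),(.4692,.1204,.054,1.719))"
```

```text
clock 8.7833 p [ 0.4617 -0.1549  0.2372] th 1.6577 tilt [ 9.e-04 -2.e-04 -1.e+00]
[0.912 0.105 0.007] [ 0.001  0.    -0.041]
[0.912 0.104 0.61 ] [ 0.001  0.    -0.041]
```

Request:
move_arm:
  increments:
    - {"translation":[0.1,0.01,0],"rotation":[0,0,-0.01],"gripper":0}
    - {"translation":[0.22,0.02,0],"rotation":[0,0,-0.02],"gripper":0}
    - {"translation":[0.34,0.04,0],"rotation":[0,0,-0.03],"gripper":0}
    - {"translation":[0.46,0.05,0],"rotation":[0,0,-0.04],"gripper":0}
    - {"translation":[0.58,0.07,0],"rotation":[0,0,-0.041],"gripper":0}
    - {"translation":[0.7,0.08,0],"rotation":[0,0,-0.041],"gripper":0}
    - {"translation":[0.8,0.09,0],"rotation":[0,0,-0.041],"gripper":0}
    - {"translation":[0.87,0.1,0],"rotation":[0,0,-0.041],"gripper":0}
    - {"translation":[0.9,0.104,0],"rotation":[0,0,-0.041],"gripper":0}
    - {"translation":[0.91,0.104,0],"rotation":[0,0,-0.041],"gripper":0}

```text
clock: 9.62
ee_pos: [0.4691, 0.1197, 0.2368]
eef_rot: [-2.048, -2.382, -0.0]
ft_force: [-0.6, -0.0, -0.4]
opening: 0.0877
gripper_force: 0.0
```

```bash
python3 -c "
from h import *
go((.4692,.1204,.054,1.719))"
```

```text
clock 9.6167 p [0.4691 0.1197 0.2368] th 1.7211 tilt [ 0.e+00  1.e-04 -1.e+00]
[0.002 0.001 0.609] [ 0.    -0.     0.001]
```

Request:
move_arm:
  increments:
    - {"translation":[0.001,0,0.05],"rotation":[0,0,0],"gripper":0}
    - {"translation":[0.002,0,0.13],"rotation":[0,0,0],"gripper":0}
    - {"translation":[0.002,0,0.22],"rotation":[0,0,0],"gripper":0}
    - {"translation":[0.002,0,0.31],"rotation":[0,0,0],"gripper":0}
    - {"translation":[0.002,0,0.4],"rotation":[0,0,0],"gripper":0}
    - {"translation":[0.002,0,0.48],"rotation":[0,0,0],"gripper":0}
    - {"translation":[0.002,0,0.55],"rotation":[0,0,0],"gripper":0}
    - {"translation":[0.002,0,0.59],"rotation":[0,0,0],"gripper":0}
    - {"translation":[0.002,0,0.608],"rotation":[0,0,0],"gripper":0}
    - {"translation":[0.002,0,0.608],"rotation":[0,0,0],"gripper":0}

```text
clock: 10.45
ee_pos: [0.4683, 0.1179, 0.0534]
eef_rot: [-2.051, -2.377, 0.003]
ft_force: [-0.2, -0.3, -0.5]
opening: 0.0875
gripper_force: 0.0
```

Request:
move_arm:
  squeeze: 15
  increments:
    - {"translation":[0,0,0],"rotation":[0,0,0],"gripper":0.3}
    - {"translation":[0,0,0],"rotation":[0,0,0],"gripper":0.4}
    - {"translation":[0,0,0],"rotation":[0,0,0],"gripper":0.45}
    - {"translation":[0,0,0],"rotation":[0,0,0],"gripper":0.5}
    - {"translation":[0,0,0],"rotation":[0,0,0],"gripper":0.6}
    - {"translation":[0,0,0],"rotation":[0,0,0],"gripper":0.7}
    - {"translation":[0,0,0],"rotation":[0,0,0],"gripper":0.8}
    - {"translation":[0,0,0],"rotation":[0,0,0],"gripper":0.8}
    - {"translation":[0,0,0],"rotation":[0,0,0],"gripper":0.8}
    - {"translation":[0,0,0],"rotation":[0,0,0],"gripper":0.8}

```text
clock: 11.28
ee_pos: [0.4692, 0.1192, 0.0545]
eef_rot: [2.051, 2.38, 0.0]
ft_force: [-1.1, 0.2, 2.1]
opening: 0.0379
gripper_force: 15.0
```

```bash
python3 -c "
from h import *
go((.4692,.1204,.264,1.719)); print(WC-.032*WD)
c=r.camera('side');b=c['image'][135:335,250:420,::-1];cv2.imwrite('pics/g2.png',cv2.resize(b,None,fx=3,fy=3,interpolation=2))"
```

```text
clock 11.2833 p [0.4692 0.1192 0.0545] th 1.7189 tilt [ 1.e-04  1.e-04 -1.e+00]
[ 0.004  0.001 -0.698] [ 0. -0. -0.]
[ 0.43992  -0.254936]
```

View pics/g2.png

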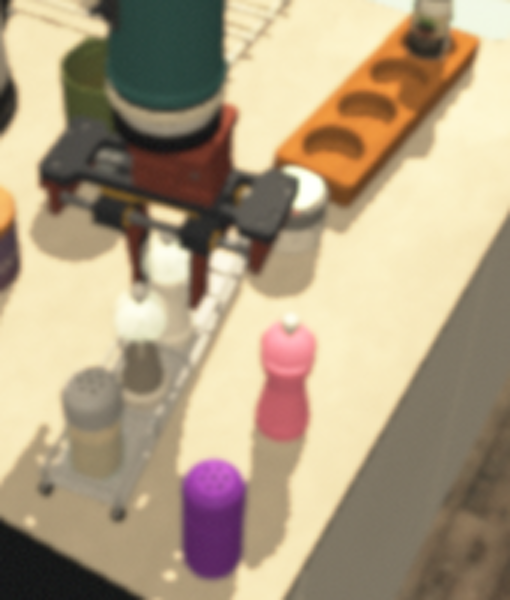

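The salt mill is held between the fingers (crop 167,260); the others stand untouched. Lifting.

Request:
move_arm:
  increments:
    - {"translation":[0,0,-0.03],"rotation":[0,0,0],"gripper":0.8}
    - {"translation":[0,0,-0.1],"rotation":[0,0,0],"gripper":0.8}
    - {"translation":[0,0,-0.2],"rotation":[0,0,0],"gripper":0.8}
    - {"translation":[0,0,-0.3],"rotation":[0,0,0],"gripper":0.8}
    - {"translation":[0,0,-0.4],"rotation":[0,0,0],"gripper":0.8}
    - {"translation":[0,0,-0.5],"rotation":[0,0,0],"gripper":0.8}
    - {"translation":[-0.04,-0.01,-0.58],"rotation":[0,0,0.01],"gripper":0.8}
    - {"translation":[-0.12,-0.03,-0.64],"rotation":[0,0,0.02],"gripper":0.8}
    - {"translation":[-0.21,-0.05,-0.66],"rotation":[0,0,0.03],"gripper":0.8}
    - {"translation":[-0.31,-0.07,-0.67],"rotation":[0,0,0.04],"gripper":0.8}

```text
clock: 12.17
ee_pos: [0.4624, 0.0236, 0.2576]
eef_rot: [2.119, 2.316, 0.003]
ft_force: [0.3, 0.7, -1.6]
opening: 0.0379
gripper_force: 15.0
```

```bash
python3 -c "
from h import *
go((.44,-.2555,.25,1.506))"
```

```text
clock 12.1667 p [0.4624 0.0236 0.2576] th 1.6598 tilt [ 0.0033  0.     -1.    ]
[-0.92  -0.157  0.025] [0.002 0.    0.103]
```

Request:
move_arm:
  increments:
    - {"translation":[-0.1,-0.02,0],"rotation":[0,0,0.01],"gripper":0.8}
    - {"translation":[-0.21,-0.035,0],"rotation":[0,0,0.02],"gripper":0.8}
    - {"translation":[-0.32,-0.05,0.01],"rotation":[0,0,0.03],"gripper":0.8}
    - {"translation":[-0.44,-0.07,0.01],"rotation":[0,0,0.05],"gripper":0.8}
    - {"translation":[-0.56,-0.09,0.02],"rotation":[0,0,0.06],"gripper":0.8}
    - {"translation":[-0.67,-0.11,0.02],"rotation":[0,0,0.08],"gripper":0.8}
    - {"translation":[-0.77,-0.13,0.02],"rotation":[0,0,0.09],"gripper":0.8}
    - {"translation":[-0.85,-0.145,0.02],"rotation":[0,0,0.1],"gripper":0.8}
    - {"translation":[-0.9,-0.155,0.02],"rotation":[0,0,0.1],"gripper":0.8}
    - {"translation":[-0.915,-0.157,0.02],"rotation":[0,0,0.1],"gripper":0.8}

```text
clock: 13.0
ee_pos: [0.4387, -0.2559, 0.2496]
eef_rot: [2.292, 2.148, -0.001]
ft_force: [0.2, 0.0, -1.0]
opening: 0.0379
gripper_force: 15.0
```

```bash
python3 -c "
from h import *
go((.44,-.2555,.10,1.506),(.44,-.2555,.0565,1.506))"
```

```text
clock 13.0 p [ 0.4387 -0.2559  0.2496] th 1.5063 tilt [-1.e-04 -8.e-04 -1.e+00]
[0.002 0.004 0.499] [-0.     0.001  0.   ]
[0.002 0.004 0.644] [-0.     0.001  0.   ]
```

Request:
move_arm:
  increments:
    - {"translation":[0.001,0.002,0.03],"rotation":[0,0,0],"gripper":0.8}
    - {"translation":[0.001,0.004,0.09],"rotation":[0,0,0],"gripper":0.8}
    - {"translation":[0.002,0.004,0.17],"rotation":[0,0,0],"gripper":0.8}
    - {"translation":[0.002,0.004,0.25],"rotation":[0,0,0],"gripper":0.8}
    - {"translation":[0.002,0.004,0.33],"rotation":[0,0,0],"gripper":0.8}
    - {"translation":[0.002,0.004,0.4],"rotation":[0,0,0],"gripper":0.8}
    - {"translation":[0.002,0.004,0.45],"rotation":[0,0,0],"gripper":0.8}
    - {"translation":[0.002,0.004,0.48],"rotation":[0,0,0],"gripper":0.8}
    - {"translation":[0.002,0.004,0.49],"rotation":[0,0,0],"gripper":0.8}
    - {"translation":[0.002,0.004,0.49],"rotation":[0,0,0],"gripper":0.8}

```text
clock: 13.83
ee_pos: [0.4402, -0.2519, 0.1018]
eef_rot: [-2.287, -2.151, 0.0]
ft_force: [0.2, 0.5, -1.0]
opening: 0.0381
gripper_force: 15.0
```

```bash
python3 -c "
from h import *
go((.44,-.2555,.0565,1.506))
c=r.camera('side')
print(proj(c,np.array([.44,-.2549,.07])))
b=c['image'][90:230,320:480,::-1];cv2.imwrite('pics/p3.png',cv2.resize(b,None,fx=4,fy=4,interpolation=2))"
```

```text
clock 13.8333 p [ 0.4402 -0.2519  0.1018] th 1.5096 tilt [-0.0012  0.0013 -1.    ]
[-0.012  0.     0.151] [-0.001 -0.001  0.002]
(np.float64(384.79607709019746), np.float64(147.95705508173535))
```

View pics/p3.png

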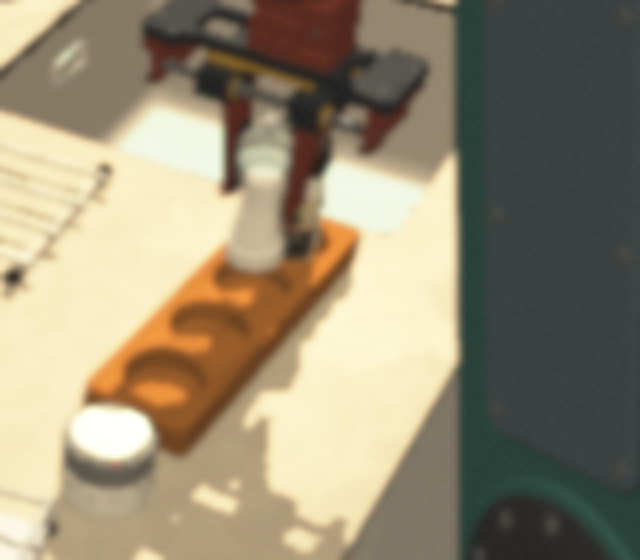

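The salt mill hangs over the second well from the right: base centre at crop (256,262), as predicted. Lowering and releasing.

Request:
move_arm:
  increments:
    - {"translation":[0,0,0.02],"rotation":[0,0,0],"gripper":0.8}
    - {"translation":[0,0,0.045],"rotation":[0,0,0],"gripper":0.8}
    - {"translation":[0,0,0.07],"rotation":[0,0,0],"gripper":0.8}
    - {"translation":[0,0,0.09],"rotation":[0,0,0],"gripper":0.8}
    - {"translation":[0,0,0.11],"rotation":[0,0,0],"gripper":0.8}
    - {"translation":[0,0,0.125],"rotation":[0,0,0],"gripper":0.8}
    - {"translation":[0,0,0.135],"rotation":[0,0,0],"gripper":0.8}
    - {"translation":[0,0,0.145],"rotation":[0,0,0],"gripper":0.8}
    - {"translation":[0,0,0.15],"rotation":[0,0,0],"gripper":0.8}
    - {"translation":[0,0,0.15],"rotation":[0,0,0],"gripper":0.8}

```text
clock: 14.72
ee_pos: [0.4404, -0.2529, 0.057]
eef_rot: [-2.289, -2.151, 0.0]
ft_force: [0.5, -0.5, -1.2]
opening: 0.0374
gripper_force: 15.0
```

Request:
move_arm:
  increments:
    - {"translation":[0,0,0.002],"rotation":[0,0,0],"gripper":0.8}
    - {"translation":[0,0,0.003],"rotation":[0,0,0],"gripper":0.8}
    - {"translation":[0,0,0.003],"rotation":[0,0,0],"gripper":0.5}
    - {"translation":[0,0,0.003],"rotation":[0,0,0],"gripper":0.4}
    - {"translation":[0,0,0.003],"rotation":[0,0,0],"gripper":0.2}
    - {"translation":[0,0,0.003],"rotation":[0,0,0],"gripper":0}
    - {"translation":[0,0,0.003],"rotation":[0,0,0],"gripper":0}
    - {"translation":[0,0,0.003],"rotation":[0,0,0],"gripper":0}
    - {"translation":[0,0,0.003],"rotation":[0,0,0],"gripper":0}
    - {"translation":[0,0,0.003],"rotation":[0,0,0],"gripper":0}

```text
clock: 15.55
ee_pos: [0.4405, -0.253, 0.0565]
eef_rot: [-2.289, -2.152, -0.0]
ft_force: [-0.4, 0.8, -0.1]
opening: 0.086
gripper_force: 0.0
```

Request:
move_arm:
  increments:
    - {"translation":[0,0,-0.05],"rotation":[0,0,0],"gripper":0}
    - {"translation":[0,0,-0.15],"rotation":[0,0,0],"gripper":0}
    - {"translation":[0,0,-0.27],"rotation":[0,0,0],"gripper":0}
    - {"translation":[0,0,-0.39],"rotation":[0,0,0],"gripper":0}
    - {"translation":[0.03,0,-0.5],"rotation":[0,0,0],"gripper":0}
    - {"translation":[0.1,0.01,-0.57],"rotation":[0,0,-0.02],"gripper":0}
    - {"translation":[0.2,0.02,-0.6],"rotation":[0,0,-0.04],"gripper":0}
    - {"translation":[0.31,0.03,-0.6],"rotation":[0,0,-0.06],"gripper":0}
    - {"translation":[0.43,0.03,-0.6],"rotation":[0,0,-0.08],"gripper":0}
    - {"translation":[0.55,0.03,-0.6],"rotation":[0,0,-0.1],"gripper":0}

```text
clock: 16.38
ee_pos: [0.4598, -0.0877, 0.2369]
eef_rot: [2.12, 2.317, 0.001]
ft_force: [0.9, -0.2, 0.5]
opening: 0.088
gripper_force: 0.0
```

```bash
python3 - <<'E'
from h import *
# knob / cap centroids: pepper in top view & side view vs predicted bay position
s,t=r.camera('side'),r.camera('top')
for p in [(.4602,.1834),(.4581,.1781)]: print(np.round([proj(c,np.r_[p,.120]) for c in(s,t)],1))
for c,(x0,y0) in((s,(285,220)),(t,(228,198))):
    g=c['image'][y0:y0+28,x0:x0+28].astype(int); sat=g.max(2)-g.min(2); print(g.sum(2)[::2,::2])
go((.460,.182,.235,1.719))
b=np.hstack([cv2.resize(c['image'][y:y+40,x:x+40,::-1],None,fx=10,fy=10,interpolation=2) for c,x,y in((s,276,215),(t,222,190))])
cv2.imwrite('pics/pep.png',b)
E
```

```text
[[294.1 231.1]
 [238.9 209. ]]
[[296.3 229.8]
 [241.  209.8]]
[[647 670 671 669 670 669 667 670 669 660 630 641 597 662]
 [674 673 666 667 668 668 664 667 669 653 628 627 554 604]
 [671 669 666 666 668 670 666 664 659 631 655 623 682 711]
 [669 670 671 671 672 669 670 659 628 637 655 640 711 720]
 [667 674 675 669 665 651 647 645 546 560 561 641 695 719]
 [669 677 674 669 632 570 543 547 536 568 594 639 636 648]
 [675 677 681 694 607 528 507 577 631 608 683 708 711 702]
 [666 669 698 720 665 499 490 660 684 701 709 715 717 720]
 [663 668 706 729 735 674 681 732 720 725 709 716 716 720]
 [657 661 709 737 743 742 744 738 735 731 706 711 716 720]
 [658 664 715 730 730 732 733 722 716 705 663 654 702 716]
 [660 663 705 713 709 703 694 722 722 707 646 609 596 648]
 [665 655 683 699 698 682 698 717 716 710 686 704 683 638]
 [666 648 644 664 682 663 678 707 715 686 686 712 710 708]]
[[666 666 671 671 670 670 668 668 673 672 668 673 677 654]
 [662 666 660 657 664 665 646 648 662 649 627 631 623 608]
 [649 663 646 621 627 625 596 606 592 563 547 592 614 624]
 [604 605 607 602 625 624 662 694 688 661 632 666 679 662]
 [650 658 669 678 687 714 725 724 715 692 670 682 680 665]
 [659 666 671 669 698 703 696 697 693 686 640 629 667 650]
 [643 657 629 609 669 599 583 613 682 686 653 551 628 623]
 [573 579 512 549 650 560 541 571 679 683 645 506 628 615]
 [506 505 473 513 654 650 632 650 678 674 596 471 623 633]
 [485 491 469 474 583 677 694 681 663 624 499 526 639 659]
 [488 492 478 460 497 581 635 636 594 525 532 559 610 659]
 [492 490 490 470 480 489 508 510 492 501 555 526 506 519]
 [485 474 483 467 468 462 472 460 459 475 468 461 477 500]
 [463 445 463 447 444 458 470 464 470 490 512 533 565 625]]
clock 16.4833 p [ 0.4589 -0.0845  0.2365] th 1.6639 tilt [-6.0e-04  2.3e-03 -1.0e+00]
[0.884 0.086 0.007] [-0.    -0.002 -0.037]
```

View pics/pep.png

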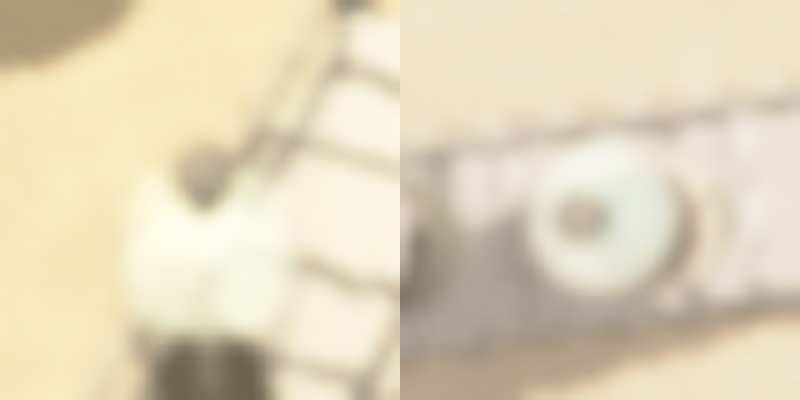

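The pepper mill's chrome knob is at side (296.0,232.1) and top (239.7,211.1). Triangulating.

```bash
python3 - <<'E'
from h import *
s,t=r.camera('side'),r.camera('top')
print(tri(t,(239.7,211.1),s,(296.0,232.1)),plane(t,239.7,211.1,.118),plane(s,296,232.1,.117))
go((.459,.1805,.235,1.719))
E
```

```text
(array([0.45551459, 0.18193236, 0.1179751 ]), np.float64(0.001507122784135687)) [0.45485116 0.18156077 0.118     ] [0.45672396 0.18148889 0.117     ]
clock 16.5833 p [ 0.4596 -0.0883  0.2365] th 1.6611 tilt [ 1.e-04 -4.e-04 -1.e+00]
[0.892 0.079 0.005] [ 0.     0.    -0.039]
```

Request:
move_arm:
  increments:
    - {"translation":[0.1,0.01,0],"rotation":[0,0,-0.01],"gripper":0}
    - {"translation":[0.22,0.02,0],"rotation":[0,0,-0.02],"gripper":0}
    - {"translation":[0.34,0.03,0],"rotation":[0,0,-0.03],"gripper":0}
    - {"translation":[0.46,0.04,0],"rotation":[0,0,-0.039],"gripper":0}
    - {"translation":[0.58,0.05,0],"rotation":[0,0,-0.039],"gripper":0}
    - {"translation":[0.7,0.06,0],"rotation":[0,0,-0.039],"gripper":0}
    - {"translation":[0.8,0.07,0],"rotation":[0,0,-0.039],"gripper":0}
    - {"translation":[0.86,0.075,0],"rotation":[0,0,-0.039],"gripper":0}
    - {"translation":[0.89,0.075,0],"rotation":[0,0,-0.039],"gripper":0}
    - {"translation":[0.897,0.075,0],"rotation":[0,0,-0.039],"gripper":0}

```text
clock: 17.42
ee_pos: [0.459, 0.1812, 0.2363]
eef_rot: [2.053, 2.378, -0.0]
ft_force: [-0.6, -0.0, -0.8]
opening: 0.0876
gripper_force: 0.0
```

```bash
python3 -c "
from h import *
go((.458,.182,.054,1.719))"
```

```text
clock 17.4167 p [0.459  0.1812 0.2363] th 1.7175 tilt [-1.e-04 -2.e-04 -1.e+00]
[ 0.003 -0.003  0.608] [-0.     0.    -0.001]
```

Request:
move_arm:
  increments:
    - {"translation":[0.002,-0.002,0.05],"rotation":[0,0,0],"gripper":0}
    - {"translation":[0.003,-0.003,0.13],"rotation":[0,0,0],"gripper":0}
    - {"translation":[0.003,-0.003,0.22],"rotation":[0,0,0],"gripper":0}
    - {"translation":[0.003,-0.003,0.31],"rotation":[0,0,0],"gripper":0}
    - {"translation":[0.003,-0.003,0.4],"rotation":[0,0,0],"gripper":0}
    - {"translation":[0.003,-0.003,0.48],"rotation":[0,0,0],"gripper":0}
    - {"translation":[0.003,-0.003,0.55],"rotation":[0,0,0],"gripper":0}
    - {"translation":[0.003,-0.003,0.59],"rotation":[0,0,0],"gripper":0}
    - {"translation":[0.003,-0.003,0.608],"rotation":[0,0,0],"gripper":0}
    - {"translation":[0.003,-0.003,0.608],"rotation":[0,0,0],"gripper":0}

```text
clock: 18.25
ee_pos: [0.457, 0.1802, 0.053]
eef_rot: [-2.054, -2.375, 0.004]
ft_force: [-0.8, 0.1, -0.1]
opening: 0.0877
gripper_force: 0.0
```

Request:
move_arm:
  squeeze: 15
  increments:
    - {"translation":[0,0,0],"rotation":[0,0,0],"gripper":0.3}
    - {"translation":[0,0,0],"rotation":[0,0,0],"gripper":0.4}
    - {"translation":[0,0,0],"rotation":[0,0,0],"gripper":0.45}
    - {"translation":[0,0,0],"rotation":[0,0,0],"gripper":0.5}
    - {"translation":[0,0,0],"rotation":[0,0,0],"gripper":0.6}
    - {"translation":[0,0,0],"rotation":[0,0,0],"gripper":0.7}
    - {"translation":[0,0,0],"rotation":[0,0,0],"gripper":0.8}
    - {"translation":[0,0,0],"rotation":[0,0,0],"gripper":0.8}
    - {"translation":[0,0,0],"rotation":[0,0,0],"gripper":0.8}
    - {"translation":[0,0,0],"rotation":[0,0,0],"gripper":0.8}

```text
clock: 19.08
ee_pos: [0.4573, 0.182, 0.0541]
eef_rot: [-2.053, -2.378, 0.0]
ft_force: [-0.6, -0.7, 2.3]
opening: 0.0379
gripper_force: 15.0
```

Request:
move_arm:
  increments:
    - {"translation":[0,0,-0.03],"rotation":[0,0,0],"gripper":0.8}
    - {"translation":[0,0,-0.1],"rotation":[0,0,0],"gripper":0.8}
    - {"translation":[0,0,-0.2],"rotation":[0,0,0],"gripper":0.8}
    - {"translation":[0,0,-0.3],"rotation":[0,0,0],"gripper":0.8}
    - {"translation":[0,0,-0.4],"rotation":[0,0,0],"gripper":0.8}
    - {"translation":[0,0,-0.5],"rotation":[0,0,0],"gripper":0.8}
    - {"translation":[-0.04,-0.01,-0.58],"rotation":[0,0,0.01],"gripper":0.8}
    - {"translation":[-0.12,-0.03,-0.64],"rotation":[0,0,0.02],"gripper":0.8}
    - {"translation":[-0.21,-0.05,-0.66],"rotation":[0,0,0.03],"gripper":0.8}
    - {"translation":[-0.31,-0.07,-0.67],"rotation":[0,0,0.04],"gripper":0.8}

```text
clock: 19.92
ee_pos: [0.4507, 0.0865, 0.2573]
eef_rot: [2.121, 2.315, 0.004]
ft_force: [0.8, 0.1, -2.3]
opening: 0.0379
gripper_force: 15.0
```

```bash
python3 -c "
from h import *
print(WC+.032*WD)
go((.444,-.191,.25,1.506))"
```

```text
[ 0.44408  -0.191064]
clock 19.9167 p [0.4507 0.0865 0.2573] th 1.6584 tilt [ 3.5e-03  4.0e-04 -1.0e+00]
[-0.919 -0.103  0.024] [ 0.002 -0.     0.102]
```

Request:
move_arm:
  increments:
    - {"translation":[-0.1,-0.01,0],"rotation":[0,0,0.01],"gripper":0.8}
    - {"translation":[-0.21,-0.02,0],"rotation":[0,0,0.02],"gripper":0.8}
    - {"translation":[-0.32,-0.035,0.01],"rotation":[0,0,0.03],"gripper":0.8}
    - {"translation":[-0.44,-0.05,0.01],"rotation":[0,0,0.05],"gripper":0.8}
    - {"translation":[-0.56,-0.06,0.02],"rotation":[0,0,0.06],"gripper":0.8}
    - {"translation":[-0.67,-0.075,0.02],"rotation":[0,0,0.08],"gripper":0.8}
    - {"translation":[-0.77,-0.085,0.02],"rotation":[0,0,0.09],"gripper":0.8}
    - {"translation":[-0.85,-0.095,0.02],"rotation":[0,0,0.1],"gripper":0.8}
    - {"translation":[-0.9,-0.1,0.02],"rotation":[0,0,0.1],"gripper":0.8}
    - {"translation":[-0.915,-0.103,0.02],"rotation":[0,0,0.1],"gripper":0.8}

```text
clock: 20.75
ee_pos: [0.443, -0.1917, 0.2494]
eef_rot: [2.293, 2.146, -0.001]
ft_force: [0.2, 0.3, -2.1]
opening: 0.0384
gripper_force: 15.0
```

```bash
python3 -c "
from h import *
go((.444,-.192,.10,1.506))"
```

```text
clock 20.75 p [ 0.443  -0.1917  0.2494] th 1.5049 tilt [ 2.e-04 -9.e-04 -1.e+00]
[-0.     0.003  0.498] [ 0.     0.001 -0.001]
```

Request:
move_arm:
  increments:
    - {"translation":[-0.002,0.002,0.03],"rotation":[0,0,0],"gripper":0.8}
    - {"translation":[-0.005,0.003,0.09],"rotation":[0,0,0],"gripper":0.8}
    - {"translation":[-0.006,0.003,0.17],"rotation":[0,0,0],"gripper":0.8}
    - {"translation":[-0.006,0.003,0.25],"rotation":[0,0,0],"gripper":0.8}
    - {"translation":[-0.006,0.003,0.33],"rotation":[0,0,0],"gripper":0.8}
    - {"translation":[-0.006,0.003,0.4],"rotation":[0,0,0],"gripper":0.8}
    - {"translation":[-0.006,0.003,0.45],"rotation":[0,0,0],"gripper":0.8}
    - {"translation":[-0.006,0.003,0.48],"rotation":[0,0,0],"gripper":0.8}
    - {"translation":[-0.006,0.003,0.49],"rotation":[0,0,0],"gripper":0.8}
    - {"translation":[-0.006,0.003,0.49],"rotation":[0,0,0],"gripper":0.8}

```text
clock: 21.58
ee_pos: [0.4436, -0.1901, 0.1015]
eef_rot: [-2.289, -2.15, 0.0]
ft_force: [-0.2, 0.4, -2.7]
opening: 0.0382
gripper_force: 15.0
```

```bash
python3 -c "
from h import *
c=r.camera('side')
go((.444,-.192,.0565,1.506))
print(proj(c,np.array([.444,-.191,.06])))
b=c['image'][90:230,320:480,::-1];cv2.imwrite('pics/p4.png',cv2.resize(b,None,fx=4,fy=4,interpolation=2))"
```

```text
clock 21.6333 p [ 0.4441 -0.1907  0.1023] th 1.5079 tilt [ 0.e+00  2.e-04 -1.e+00]
[-0.005 -0.     0.153] [ 0.    -0.     0.001]
(np.float64(373.7139057067887), np.float64(162.106913097983))
```

View pics/p4.png

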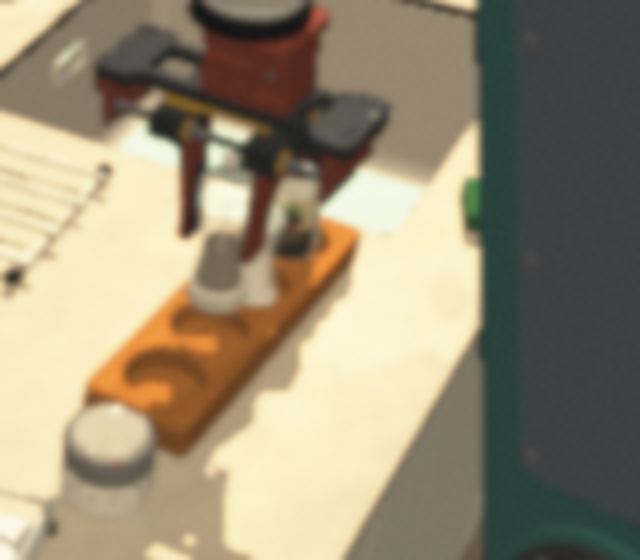

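The pepper mill's base at crop (217,297) is over the third well from the right, and the salt mill and jar stand upright behind it. Lowering and releasing.

Request:
move_arm:
  increments:
    - {"translation":[0,0,0.02],"rotation":[0,0,0],"gripper":0.8}
    - {"translation":[-0.002,0,0.045],"rotation":[0,0,0],"gripper":0.8}
    - {"translation":[-0.002,0,0.07],"rotation":[0,0,0],"gripper":0.8}
    - {"translation":[-0.002,0,0.09],"rotation":[0,0,0],"gripper":0.8}
    - {"translation":[-0.002,0,0.11],"rotation":[0,0,0],"gripper":0.8}
    - {"translation":[-0.002,0,0.125],"rotation":[0,0,0],"gripper":0.8}
    - {"translation":[-0.002,0,0.135],"rotation":[0,0,0],"gripper":0.8}
    - {"translation":[-0.002,0,0.145],"rotation":[0,0,0],"gripper":0.8}
    - {"translation":[-0.002,0,0.152],"rotation":[0,0,0],"gripper":0.8}
    - {"translation":[-0.002,0,0.152],"rotation":[0,0,0],"gripper":0.8}

```text
clock: 22.47
ee_pos: [0.4438, -0.1917, 0.0562]
eef_rot: [-2.291, -2.149, 0.0]
ft_force: [-0.1, 0.6, -2.2]
opening: 0.0379
gripper_force: 15.0
```

Request:
move_arm:
  increments:
    - {"translation":[0,0,0.002],"rotation":[0,0,0],"gripper":0.8}
    - {"translation":[0,0,0.003],"rotation":[0,0,0],"gripper":0.8}
    - {"translation":[0,0,0.003],"rotation":[0,0,0],"gripper":0.5}
    - {"translation":[0,0,0.003],"rotation":[0,0,0],"gripper":0.4}
    - {"translation":[0,0,0.003],"rotation":[0,0,0],"gripper":0.2}
    - {"translation":[0,0,0.003],"rotation":[0,0,0],"gripper":0}
    - {"translation":[0,0,0.003],"rotation":[0,0,0],"gripper":0}
    - {"translation":[0,0,0.003],"rotation":[0,0,0],"gripper":0}
    - {"translation":[0,0,0.003],"rotation":[0,0,0],"gripper":0}
    - {"translation":[0,0,0.003],"rotation":[0,0,0],"gripper":0}

```text
clock: 23.3
ee_pos: [0.4439, -0.1918, 0.0556]
eef_rot: [-2.291, -2.15, -0.0]
ft_force: [0.2, 0.6, 0.4]
opening: 0.0862
gripper_force: 0.0
```

Request:
move_arm:
  increments:
    - {"translation":[0,0,-0.05],"rotation":[0,0,0],"gripper":0}
    - {"translation":[0,0,-0.15],"rotation":[0,0,0],"gripper":0}
    - {"translation":[0,0,-0.27],"rotation":[0,0,0],"gripper":0}
    - {"translation":[0,0,-0.39],"rotation":[0,0,0],"gripper":0}
    - {"translation":[0.03,0,-0.5],"rotation":[0,0,0],"gripper":0}
    - {"translation":[0.1,0,-0.57],"rotation":[0,0,-0.02],"gripper":0}
    - {"translation":[0.2,0,-0.6],"rotation":[0,0,-0.04],"gripper":0}
    - {"translation":[0.31,0,-0.6],"rotation":[0,0,-0.06],"gripper":0}
    - {"translation":[0.43,0,-0.6],"rotation":[0,0,-0.08],"gripper":0}
    - {"translation":[0.55,0,-0.6],"rotation":[0,0,-0.1],"gripper":0}

```text
clock: 24.13
ee_pos: [0.4543, -0.0258, 0.236]
eef_rot: [2.122, 2.315, 0.001]
ft_force: [0.2, -0.2, -0.3]
opening: 0.0879
gripper_force: 0.0
```

```bash
python3 - <<'E'
from h import *
s,t=r.camera('side'),r.camera('top')
go((.4497,.2465,.235,1.719))
print(np.round([proj(c,np.array([.4497,.2465,.1])) for c in(s,t)],1))
b=np.hstack([cv2.resize(c['image'][y:y+50,x:x+50,::-1],None,fx=8,fy=8,interpolation=2) for c,x,y in((s,255,245),(t,195,190))])
cv2.imwrite('pics/sh.png',b)
E
```

```text
clock 24.2333 p [ 0.4537 -0.0228  0.2356] th 1.6627 tilt [-3.0e-04  2.1e-03 -1.0e+00]
[0.895 0.069 0.004] [-0.    -0.001 -0.038]
[[281.6 259.8]
 [215.8 212.8]]
```

View pics/sh.png

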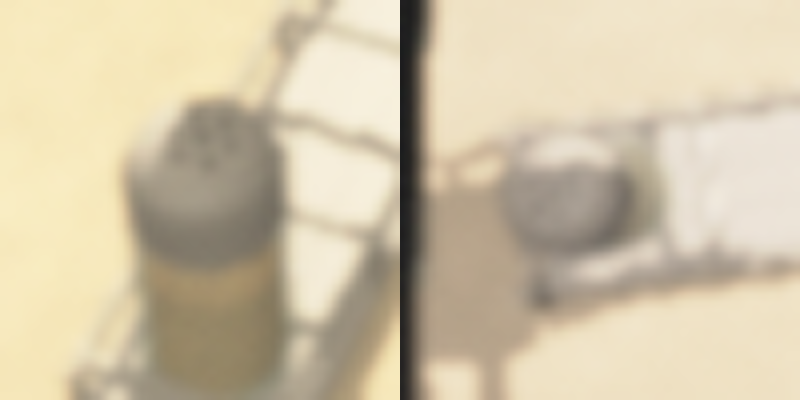

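The shaker's dome is centred at top (216,214) and side (280.5,265), as expected.

```bash
python3 - <<'E'
from h import *
c=r.camera('top')
print(plane(c,215.8,213.9,.09))
go((.4487,.2465,.235,1.719))
E
```

```text
[0.44696899 0.24874099 0.09      ]
clock 24.2833 p [ 0.454  -0.025   0.2356] th 1.6616 tilt [-2.e-04  3.e-04 -1.e+00]
[0.903 0.065 0.002] [-0.    -0.    -0.038]
```

Request:
move_arm:
  increments:
    - {"translation":[0.1,0.01,0],"rotation":[0,0,-0.01],"gripper":0}
    - {"translation":[0.22,0.02,0],"rotation":[0,0,-0.02],"gripper":0}
    - {"translation":[0.34,0.03,0],"rotation":[0,0,-0.03],"gripper":0}
    - {"translation":[0.46,0.04,0],"rotation":[0,0,-0.038],"gripper":0}
    - {"translation":[0.58,0.05,0],"rotation":[0,0,-0.038],"gripper":0}
    - {"translation":[0.7,0.06,0],"rotation":[0,0,-0.038],"gripper":0}
    - {"translation":[0.8,0.063,0],"rotation":[0,0,-0.038],"gripper":0}
    - {"translation":[0.87,0.063,0],"rotation":[0,0,-0.038],"gripper":0}
    - {"translation":[0.9,0.063,0],"rotation":[0,0,-0.038],"gripper":0}
    - {"translation":[0.906,0.063,0],"rotation":[0,0,-0.038],"gripper":0}

```text
clock: 25.12
ee_pos: [0.4501, 0.2456, 0.2353]
eef_rot: [2.055, 2.376, -0.0]
ft_force: [0.7, 0.2, -0.1]
opening: 0.0876
gripper_force: 0.0
```

```bash
python3 -c "
from h import *
go((.448,.2475,.051,1.719))"
```

```text
clock 25.1167 p [0.4501 0.2456 0.2353] th 1.7152 tilt [-1.e-04 -3.e-04 -1.e+00]
[ 0.007 -0.006  0.614] [-0.     0.    -0.003]
```

Request:
move_arm:
  increments:
    - {"translation":[0.004,-0.003,0.05],"rotation":[0,0,-0.003],"gripper":0}
    - {"translation":[0.006,-0.006,0.13],"rotation":[0,0,-0.003],"gripper":0}
    - {"translation":[0.006,-0.006,0.22],"rotation":[0,0,-0.003],"gripper":0}
    - {"translation":[0.006,-0.006,0.31],"rotation":[0,0,-0.003],"gripper":0}
    - {"translation":[0.006,-0.006,0.4],"rotation":[0,0,-0.003],"gripper":0}
    - {"translation":[0.006,-0.006,0.48],"rotation":[0,0,-0.003],"gripper":0}
    - {"translation":[0.006,-0.006,0.55],"rotation":[0,0,-0.003],"gripper":0}
    - {"translation":[0.006,-0.006,0.59],"rotation":[0,0,-0.003],"gripper":0}
    - {"translation":[0.006,-0.006,0.614],"rotation":[0,0,-0.003],"gripper":0}
    - {"translation":[0.006,-0.006,0.614],"rotation":[0,0,-0.003],"gripper":0}

```text
clock: 25.95
ee_pos: [0.4471, 0.2449, 0.0501]
eef_rot: [-2.052, -2.377, 0.004]
ft_force: [0.4, -0.5, 0.3]
opening: 0.0881
gripper_force: 0.0
```

Request:
move_arm:
  squeeze: 15
  increments:
    - {"translation":[0,0,0],"rotation":[0,0,0],"gripper":0.3}
    - {"translation":[0,0,0],"rotation":[0,0,0],"gripper":0.4}
    - {"translation":[0,0,0],"rotation":[0,0,0],"gripper":0.45}
    - {"translation":[0,0,0],"rotation":[0,0,0],"gripper":0.5}
    - {"translation":[0,0,0],"rotation":[0,0,0],"gripper":0.6}
    - {"translation":[0,0,0],"rotation":[0,0,0],"gripper":0.7}
    - {"translation":[0,0,0],"rotation":[0,0,0],"gripper":0.8}
    - {"translation":[0,0,0],"rotation":[0,0,0],"gripper":0.8}
    - {"translation":[0,0,0],"rotation":[0,0,0],"gripper":0.8}
    - {"translation":[0,0,0],"rotation":[0,0,0],"gripper":0.8}

```text
clock: 26.78
ee_pos: [0.4485, 0.2472, 0.0518]
eef_rot: [2.051, 2.379, 0.002]
ft_force: [3.4, 1.0, 3.3]
opening: 0.0417
gripper_force: 15.0
```

Request:
move_arm:
  increments:
    - {"translation":[0,0,-0.03],"rotation":[0,0,0],"gripper":0.8}
    - {"translation":[0,0,-0.1],"rotation":[0,0,0],"gripper":0.8}
    - {"translation":[0,0,-0.2],"rotation":[0,0,0],"gripper":0.8}
    - {"translation":[0,0,-0.3],"rotation":[0,0,0],"gripper":0.8}
    - {"translation":[0,0,-0.4],"rotation":[0,0,0],"gripper":0.8}
    - {"translation":[0,0,-0.5],"rotation":[0,0,0],"gripper":0.8}
    - {"translation":[-0.04,0,-0.58],"rotation":[0,0,0.01],"gripper":0.8}
    - {"translation":[-0.12,-0.02,-0.64],"rotation":[0,0,0.02],"gripper":0.8}
    - {"translation":[-0.21,-0.03,-0.66],"rotation":[0,0,0.03],"gripper":0.8}
    - {"translation":[-0.31,-0.04,-0.67],"rotation":[0,0,0.04],"gripper":0.8}

```text
clock: 27.62
ee_pos: [0.4491, 0.1528, 0.2542]
eef_rot: [2.12, 2.318, 0.002]
ft_force: [0.7, 0.1, -1.6]
opening: 0.0418
gripper_force: 15.0
```

```bash
python3 -c "
from h import *
print(WC+.096*WD)
go((.4482,-.128,.25,1.506))"
```

```text
[ 0.44824  -0.127192]
clock 27.6167 p [0.4491 0.1528 0.2542] th 1.6598 tilt [ 1.5e-03  7.0e-04 -1.0e+00]
[-0.932 -0.086  0.013] [ 0.001 -0.     0.103]
```

Request:
move_arm:
  increments:
    - {"translation":[-0.1,-0.01,0],"rotation":[0,0,0.01],"gripper":0.8}
    - {"translation":[-0.21,-0.02,0],"rotation":[0,0,0.02],"gripper":0.8}
    - {"translation":[-0.32,-0.03,0],"rotation":[0,0,0.03],"gripper":0.8}
    - {"translation":[-0.44,-0.04,0.01],"rotation":[0,0,0.05],"gripper":0.8}
    - {"translation":[-0.56,-0.05,0.01],"rotation":[0,0,0.06],"gripper":0.8}
    - {"translation":[-0.68,-0.06,0.01],"rotation":[0,0,0.08],"gripper":0.8}
    - {"translation":[-0.78,-0.07,0.01],"rotation":[0,0,0.09],"gripper":0.8}
    - {"translation":[-0.86,-0.08,0.01],"rotation":[0,0,0.1],"gripper":0.8}
    - {"translation":[-0.91,-0.085,0.01],"rotation":[0,0,0.1],"gripper":0.8}
    - {"translation":[-0.928,-0.086,0.01],"rotation":[0,0,0.1],"gripper":0.8}

```text
clock: 28.45
ee_pos: [0.4473, -0.1284, 0.2493]
eef_rot: [-2.291, -2.148, 0.002]
ft_force: [0.3, -0.0, -1.4]
opening: 0.0418
gripper_force: 15.0
```

```bash
python3 -c "
from h import *
go((.4482,-.128,.10,1.506))"
```

```text
clock 28.45 p [ 0.4473 -0.1284  0.2493] th 1.5064 tilt [-0.0014  0.     -1.    ]
[0.001 0.003 0.498] [-0.001  0.     0.   ]
```

Request:
move_arm:
  increments:
    - {"translation":[-0.002,0.002,0.03],"rotation":[0,0,0],"gripper":0.8}
    - {"translation":[-0.004,0.003,0.09],"rotation":[0,0,0],"gripper":0.8}
    - {"translation":[-0.004,0.003,0.17],"rotation":[0,0,0],"gripper":0.8}
    - {"translation":[-0.004,0.003,0.25],"rotation":[0,0,0],"gripper":0.8}
    - {"translation":[-0.004,0.003,0.33],"rotation":[0,0,0],"gripper":0.8}
    - {"translation":[-0.004,0.003,0.4],"rotation":[0,0,0],"gripper":0.8}
    - {"translation":[-0.004,0.003,0.45],"rotation":[0,0,0],"gripper":0.8}
    - {"translation":[-0.004,0.003,0.48],"rotation":[0,0,0],"gripper":0.8}
    - {"translation":[-0.004,0.003,0.49],"rotation":[0,0,0],"gripper":0.8}
    - {"translation":[-0.004,0.003,0.49],"rotation":[0,0,0],"gripper":0.8}

```text
clock: 29.28
ee_pos: [0.4486, -0.1267, 0.1018]
eef_rot: [-2.287, -2.151, 0.001]
ft_force: [0.3, -1.8, -1.7]
opening: 0.0424
gripper_force: 15.0
```

```bash
python3 -c "
from h import *
c=r.camera('side')
go((.4482,-.1275,.0535,1.506))
print(proj(c,np.array([.4482,-.1275,.06])))
b=c['image'][90:230,320:480,::-1];cv2.imwrite('pics/p5.png',cv2.resize(b,None,fx=4,fy=4,interpolation=2))"
```

```text
clock 29.3333 p [ 0.4492 -0.1272  0.1025] th 1.5094 tilt [-2.e-04  4.e-04 -1.e+00]
[-0.001 -0.003  0.163] [-0.    -0.     0.002]
(np.float64(362.27028588594396), np.float64(174.11142849122115))
```

View pics/p5.png

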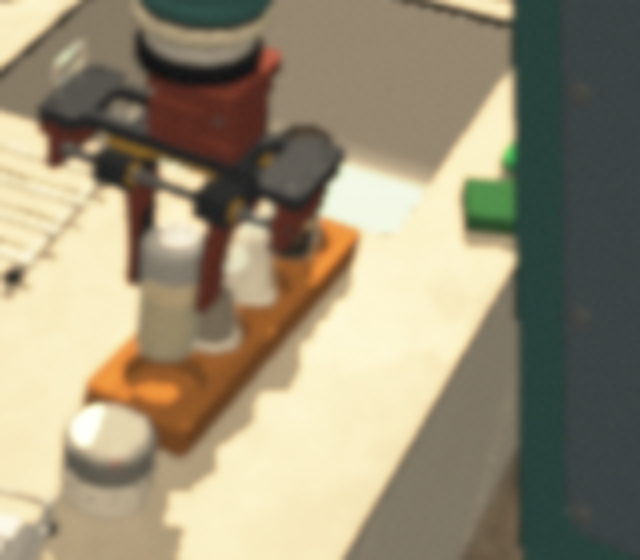

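The shaker's base at crop (166,350) is about 1 px left of prediction, so I'll nudge it 1.5 mm towards the robot and lower.

Request:
move_arm:
  increments:
    - {"translation":[-0.001,-0.003,0.02],"rotation":[0,0,0],"gripper":0.8}
    - {"translation":[-0.001,-0.005,0.045],"rotation":[0,0,0],"gripper":0.8}
    - {"translation":[-0.001,-0.005,0.07],"rotation":[0,0,0],"gripper":0.8}
    - {"translation":[-0.001,-0.005,0.095],"rotation":[0,0,0],"gripper":0.8}
    - {"translation":[-0.001,-0.005,0.115],"rotation":[0,0,0],"gripper":0.8}
    - {"translation":[-0.001,-0.005,0.13],"rotation":[0,0,0],"gripper":0.8}
    - {"translation":[-0.001,-0.005,0.143],"rotation":[0,0,0],"gripper":0.8}
    - {"translation":[-0.001,-0.005,0.153],"rotation":[0,0,0],"gripper":0.8}
    - {"translation":[-0.001,-0.005,0.158],"rotation":[0,0,0],"gripper":0.8}
    - {"translation":[-0.001,-0.005,0.158],"rotation":[0,0,0],"gripper":0.8}

```text
clock: 30.17
ee_pos: [0.4475, -0.1279, 0.0547]
eef_rot: [-2.289, -2.151, 0.0]
ft_force: [0.3, 0.5, -2.2]
opening: 0.0412
gripper_force: 15.0
```

Request:
move_arm:
  increments:
    - {"translation":[0,0,0.002],"rotation":[0,0,0],"gripper":0.8}
    - {"translation":[0,0,0.004],"rotation":[0,0,0],"gripper":0.8}
    - {"translation":[0,0,0.004],"rotation":[0,0,0],"gripper":0.5}
    - {"translation":[0,0,0.004],"rotation":[0,0,0],"gripper":0.4}
    - {"translation":[0,0,0.004],"rotation":[0,0,0],"gripper":0.2}
    - {"translation":[0,0,0.004],"rotation":[0,0,0],"gripper":0}
    - {"translation":[0,0,0.004],"rotation":[0,0,0],"gripper":0}
    - {"translation":[0,0,0.004],"rotation":[0,0,0],"gripper":0}
    - {"translation":[0,0,0.004],"rotation":[0,0,0],"gripper":0}
    - {"translation":[0,0,0.004],"rotation":[0,0,0],"gripper":0}

```text
clock: 31.0
ee_pos: [0.4476, -0.1279, 0.0538]
eef_rot: [-2.289, -2.152, -0.0]
ft_force: [0.2, -0.2, 0.3]
opening: 0.0862
gripper_force: 0.0
```

Request:
move_arm:
  increments:
    - {"translation":[0,0,-0.05],"rotation":[0,0,0],"gripper":0}
    - {"translation":[0,0,-0.15],"rotation":[0,0,0],"gripper":0}
    - {"translation":[0,0,-0.27],"rotation":[0,0,0],"gripper":0}
    - {"translation":[0,0,-0.39],"rotation":[0,0,0],"gripper":0}
    - {"translation":[0.03,0,-0.5],"rotation":[0,0,0],"gripper":0}
    - {"translation":[0.12,0,-0.57],"rotation":[0,0,0],"gripper":0}
    - {"translation":[0.24,0,-0.6],"rotation":[0,0,0],"gripper":0}
    - {"translation":[0.36,0,-0.6],"rotation":[0,0,0],"gripper":0}
    - {"translation":[0.46,0,-0.6],"rotation":[0,0,0],"gripper":0}
    - {"translation":[0.5,0,-0.6],"rotation":[0,0,0],"gripper":0}

```text
clock: 31.83
ee_pos: [0.4566, 0.0249, 0.2342]
eef_rot: [-2.287, -2.153, -0.002]
ft_force: [-0.3, -0.0, -0.4]
opening: 0.088
gripper_force: 0.0
```

```bash
python3 -c "
from h import *
s,t=r.camera('side'),r.camera('top')
a=cv2.resize(s['image'][90:230,320:480,::-1],None,fx=2.5,fy=2.5,interpolation=2); b=cv2.resize(t['image'][150:290,295:455,::-1],None,fx=2.5,fy=2.5,interpolation=2)
cv2.imwrite('pics/end.png',np.hstack([a,b]))"
```

```text
(no output)
```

View pics/end.png

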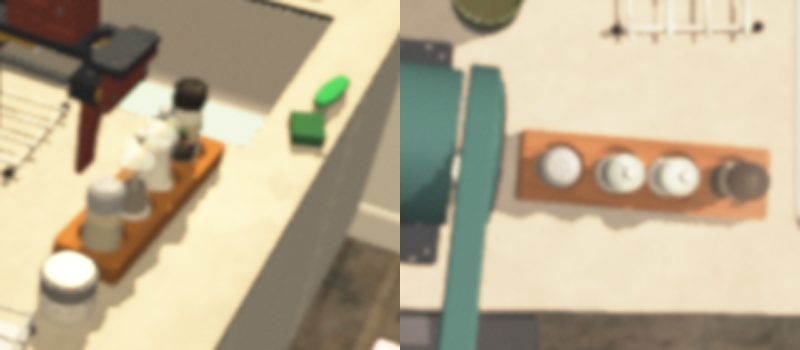

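All four stand upright in their wells. From left to right in the top view they are shaker (560,165), pepper (622,172), salt (676,176) and jar (745,180). The timer hasn't moved and the gripper is clear.

```bash
python3 -c "
from bench import r
print(r.finish_job())"
```

```text
the job is handed in; nothing more can be done
None
```

The job is handed in, with no verdict returned: the last pictures show the shaker, pepper mill, salt mill and spice jar upright in the block's wells in their original left-to-right order, with the timer in place and no sign of contact with the mug or sugar jar.

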